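Park the pump's flywheel and seal its cabinet

TASK

The vacuum pump's cabinet stands open. Turn the bare flywheel inside it by hand until the dark slot cut across its rim, hidden at first, stands at the very top, and let the wheel go; then swing the hatch down without slamming it and turn its T-handle clockwise as far as it goes, so that the latch draws the hatch tight onto its gasket. Leave the glassware and tools around it where they stand.

Things in the scene. Friction and masses are not known exactly. Their poses are not given: they have to be found in the camera images.
- cabinet: Fixed open-topped white box, 240 (x) by 180 (y) by 110 mm high; front and back walls 12 mm, sides 10 mm thick. Origin: centre of the underside, on the table; x runs from the front (latch side) to the back (hinge side), z up. Placed anew and turned up to 0.35 rad at each start. Inside beside the wheel: only things lower than 65 mm, and the keeper at the front.
- axle (a point): Middle of the 12 mm thick level axle, along the cabinet's y: at cabinet x = -10 mm, y = 0, 55 mm above the table. It sits in two bearing blocks 36 mm (x) by 22 mm (y), centred 66 mm to either side, 65 mm high.
- wheel: Solid aluminium flywheel, 96 mm diameter, 20 mm thick, flat faces (hub 8 mm proud within 16 mm of the axle). Origin: its centre, on the axle; the rim tops out 103 mm above the table, 7 mm below the walls' top. Spins freely both ways, no stops (0.012 N m friction, about 0.45 kg), stays where left. Turns about its own y; its z points at the mark, vertical when the mark is at the top.
- mark (a point): The mark: a dark slot 5 mm wide cut straight across the rim. This point is the slot's middle on the rim, 48 mm from the axle. It starts 0.8 rad or more from the top, anywhere round the wheel. (The dark round holes nearer the hub are only lightening holes.)
- gasket_top (a point): Middle of the top of the rubber gasket strip, 10 mm wide, that stands 10 mm above the front wall along its whole length (120 mm above the table); it can be squeezed by 8 mm.
- keeper (a point): Middle of the latch's keeper: a small steel ramp on the inside of the front wall, at its top, reaching 32 mm in from the front face, cabinet y = -40 to +5 mm.
- hatch (a joint): Hatch angle, rad: 0 = fully drawn down, grows as it opens; starts at 1.5 to 1.65 (upright), stop at 1.72. Flat white plate 235 mm (hinge to free edge) by 180 by 8 mm. Its stiff hinge (0.4 N m) holds it at any angle; 2 to 5 N near its edge moves it. Lowered, it meets the gasket at about 0.036 and rests at 0.02 to 0.036; only the latch holds it below 0.014.
- hatch_hinge (a point): Middle of the hinge axis, which runs along the cabinet's y: cabinet x = 115 mm, 112 mm above the table, in the plane of the hatch's underside. At 0 the hatch lies level from here to the cabinet's front.
- hatch_edge (a point): Middle of the hatch's free edge, on the outer face (the upper one when shut), 235 mm from the hinge.
- latch (a joint): T-handle angle, rad: 0 = free (bar parallel to the hinge), grows clockwise seen on the outer face, stop at 1.45 (bar nearly towards the front). Starts at 0 to 0.2; from about 0.35 its claw (37 mm long, reaching 27 mm below the plate) would strike the keeper, so lower the hatch first. Turned, it rides under the ramp and draws the hatch down 6 mm: up to 0.4 N m. Stays where left; tight from about 1.3 on.
- latch_grip (a point): Centre of the T-handle's bar: black, 64 mm long, 14 mm wide, 20 mm tall; its middle is 26 mm above the hatch's outer face (the bar spans 16 to 36 mm above it, on a 16 mm stem), 185 mm from the hinge and midway between the hatch's sides.
- reagent_bottle: Bystander, not to be moved: tall amber screw-cap bottle, 70 mm across, 180 mm high. Origin: centre of its underside.
- flask: Bystander, not to be moved: stoppered conical flask, 80 mm across the foot, 150 mm high. Origin: centre of its underside.
- beaker: Bystander, not to be moved: open glass beaker, 66 mm across, 85 mm high. Origin: centre of its underside.
- grease_jar: Bystander, not to be moved: squat white jar, 52 mm across, 50 mm high. Origin: centre of its underside.
- small_flask: Bystander, not to be moved: small conical flask, 56 mm across, 90 mm high. Origin: centre of its underside.
- spanner: Bystander, not to be moved: steel spanner 150 mm long lying flat. Origin: centre of its underside.
- cork_ring: Bystander, not to be moved: cork ring 100 mm across, 30 mm high. Origin: centre of its underside.

How it is judged:
By the outcome, as a careful person would: the job done as asked, in the order asked, and still so for the second after the job is handed in, with the robot touching nothing.
It also fails if it takes over 70 s, if anything falls off the work surface, if the arm or the gripper's body presses on something with over 40 N, if the wrist force passes 120 N, or if a joint passes its speed limit or range.

ROBOT

A 6-joint arm with a two-finger parallel gripper is mounted at the origin on the work surface. World frame = base frame: x ahead of the robot, y to its left, z up, the work surface at z = 0. Lengths are in m, angles in rad, forces in N, time in s.
With the tool pointing down it reaches from about 0.3 to 0.75 m from the base axis. Payload 8.5 kg.
Tool frame: the origin (TCP) lies midway between the tips of the shut fingers; the grasp point (between the pads) lies 19 mm behind it; x points along the fingers, y is the direction in which the jaws open and shut, and the axes are right-handed (so a half turn about x gives the same grasp; the last joint's range is limited). The gripper opens to 88 mm and grips with 3 to 60 N. Pads are 18 mm wide; open, the fingers measure 123 mm over their backs; the gripper's body (75 mm by 187 mm) begins 45 mm behind the grasp point.
Start: joints at [1.077, 0.381, 1.297, -0, 1.464, -0.215], TCP at [0.151, 0.529, 0.239] pointing down, gripper open.
Joint ranges: [-3.11, 3.11], [-0.89, 2.33], [0.22, 2.48], [-1.42, 4.56], [0.17, 2.85], [-2.88, 2.88]. Speed limits (rad/s): [2.39, 2.39, 3.14, 3.14, 3.14, 3.14].

INTERFACE

Orientations are given as a unit quaternion [x, y, z, w].
In Python, from cell import bot gives the robot as it stands.
- The arm moves only by the tool move_arm, never from a script. Its argument "series" is a list of rows, each a list of 7 numbers: the shift along the tool's x, y, z in mm, then the turn, a rotation vector about the tool's x, y, z in rad, then the closure in counts, from 0 (fully open) to 255 (shut). A call has 1 to 8 rows; each row is the pose to reach, as a shift and turn from the pose commanded when the call began, along the tool's axes at that moment; what a row does not reach only later rows make up. A row lasts 1/8 s, in which the tool goes at most 62.5 mm and 10.7 degrees, less where a joint would pass 70% of its speed; a pose out of reach is approached as far as the arm can. A call with a gripper value outside its range is refused whole. The fingers move at their own pace and stop on an object; "force" is the grip in N (left out, the last holds). Time passes only in rows, so rows that repeat a pose let the fingers close. It gives the time, the measured TCP pose, the force and the opening at its end, in the units of the state.
- bot.observe(): the state, without advancing time (a new reading comes with each control period).
- bot.read_camera(name): name is "scene" or "top" or "wrist"; returns a dict with "frame" (480x640x3 uint8, blue, green, red), "vfov" (degrees; the focal length in pixels is half the picture's height over the tangent of half this angle, whatever the lens; pixels are square), "cx", "cy" (the principal point, pixels), "world_to_cam" (4x4, takes a point from world to camera coordinates). Camera axes: x right, y down, z forward; pixel columns grow to the right and rows downward; lengths in m; the calibration is good to about 2 mm. A picture is of the moment at which its call begins. There is no depth.
- bot.job_done(): hands the job in, once; it reports no verdict.
The state is a dict: "clock": time; "joint_positions": joint angles; "qd": joint speeds; "joint_efforts": joint torques, N m; "ee_pos": TCP position; "tcp_rot": TCP orientation; "contact_force": force on the tool from outside, world axes, zero at the start; "wrist_torque": the same for the moment, N m; "finger_gap": finger opening in m.
Only numpy, scipy, OpenCV 4.12 (cv2) and the standard library are available. Lean on these libraries where they do the work, as an engineer would, in place of code of your own. Each camera call takes 0.05 s, during which the arm holds its last target.

## Working session

There is one attempt and no reset: what is moved stays moved. The work goes in short steps, Python scripts to look and compute and a tool call to move; the robot and the scene stay as the last step left them, time stands still between calls to the robot, and variables do not carry over. Pictures are saved under pics/ and viewed, and the job is handed in when it is done.

Besides the shell and the picture viewer there is one more tool, called as name([rows], argument=value, ...), one row to a line, values as JSON. move_arm: Moves the arm, as the interface text tells. Its arguments: {"type":"object","properties":{"series":{"type":"array","items":{"type":"array","items":{"type":"number"}}},"force":{"type":"number"}},"required":["series"]}

```bash
ls -la; mkdir -p pics; cat > h.py <<'E'
import numpy as np,cv2,json
from cell import bot
from scipy.spatial.transform import Rotation as R
def snap(n,f,save=True):
    c=bot.read_camera(n); cv2.imwrite(f'pics/{f}.png',c['frame'])
    np.savez(f'pics/{f}.npz',vfov=c['vfov'],cx=c['cx'],cy=c['cy'],T=c['world_to_cam'],frame=c['frame'])
    return c
def load(f): return np.load(f'pics/{f}.npz')
def foc(c): return 240/np.tan(np.radians(float(c['vfov']))/2)
def T(c): return np.array(c['T'] if 'T' in c else c['world_to_cam'])
def proj(c,p):
    p=np.atleast_2d(p); q=p@T(c)[:3,:3].T+T(c)[:3,3]
    return np.c_[q[:,0]/q[:,2]*foc(c)+c['cx'],q[:,1]/q[:,2]*foc(c)+c['cy']]
def atz(c,u,v,z):
    d=np.array([(u-c['cx'])/foc(c),(v-c['cy'])/foc(c),1.]); M=T(c); d=M[:3,:3].T@d; o=-M[:3,:3].T@M[:3,3]
    return o+d*(z-o[2])/d[2]
def crop(f,x0,y0,x1,y1,out,s=None):
    im=load(f)['frame'][y0:y1,x0:x1]; s=s or min(800/(x1-x0),600/(y1-y0)); cv2.imwrite(f'pics/{out}.png',cv2.resize(im,None,fx=s,fy=s,interpolation=cv2.INTER_CUBIC)); print('scale',s)
E
python3 - <<'E'
from h import *
np.set_printoptions(precision=4,suppress=True)
print(bot.observe())
for n in('scene','top','wrist'):
    c=snap(n,n+'0'); print(n,c['vfov'],c['cx'],c['cy']); print(T(c)); M=T(c); print(-M[:3,:3].T@M[:3,3])
E
```

```text
total 12
drwxr-xr-x  3 agent agent 4096 Dec  7 14:34 .
drwxr-xr-x 23 root  root  4096 Dec  7 14:34 ..
drwxr-xr-x  2 agent agent 4096 Dec  7 14:34 pics
{'clock': 0.0, 'joint_positions': array([ 1.0767,  0.3812,  1.2983, -0.    ,  1.4636, -0.2153]), 'qd': array([ 0.0018,  0.0015, -0.0008,  0.0001, -0.0001,  0.0001]), 'joint_efforts': array([  0.0017, -43.7937, -22.4552,   0.0714,   0.0354,  -0.0001]), 'ee_pos': array([0.1512, 0.5285, 0.2381]), 'tcp_rot': array([ 0.0978,  0.7004, -0.0987,  0.7001]), 'contact_force': array([ 0.7813,  0.6339, -0.2693]), 'wrist_torque': array([-0.0233, -0.0203,  0.0257]), 'finger_gap': 0.08785313591950672}
scene 48.10124052451381 321.2581422798501 233.61666360092636
[[-0.7605  0.6493 -0.008   0.3953]
 [ 0.3532  0.4034 -0.8441 -0.1138]
 [-0.5448 -0.6448 -0.5361  1.3287]
 [ 0.      0.      0.      1.    ]]
[1.0648 0.6459 0.6194]
top 49.97553385881551 317.7085140242232 236.95886791859616
[[-0.0206 -0.9994 -0.026   0.069 ]
 [-0.9964  0.0227 -0.0816  0.5813]
 [ 0.0821  0.0242 -0.9963  1.2566]
 [ 0.      0.      0.      1.    ]]
[0.4774 0.0253 1.3012]
wrist 69.62443209260687 323.13241610010067 243.60501897219126
[[ 0.275   0.9614 -0.0025 -0.5496]
 [ 0.9169 -0.2615  0.3016 -0.0421]
 [ 0.2893 -0.0853 -0.9534  0.3926]
 [ 0.      0.      0.      1.    ]]
[0.0762 0.5509 0.3856]
```

View pics/scene0.png

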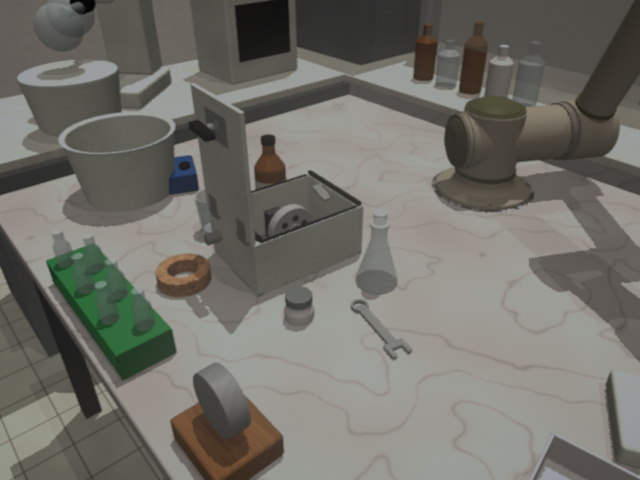

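View pics/top0.png

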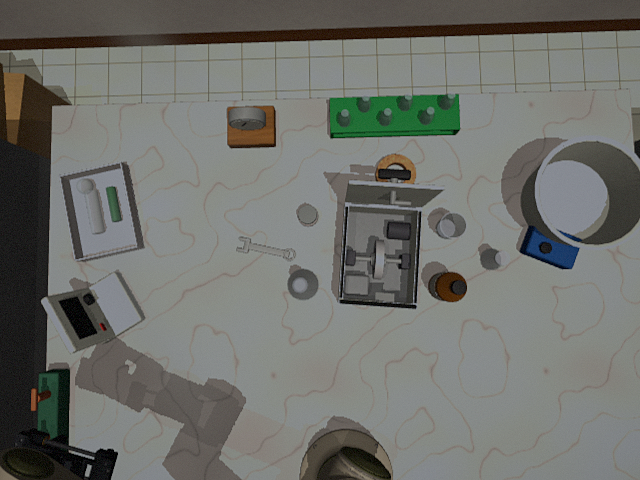

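View pics/wrist0.png

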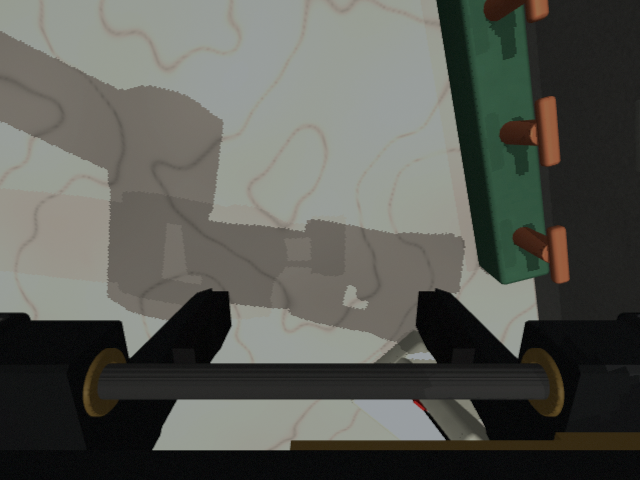

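The scene and top views show the cabinet in the middle (top view, columns 340–442, rows 180–307). Its hatch stands upright on the far side, with the front facing the robot. The bottle and beaker stand to the right at (450,287) and (447,225). The flask and jar stand to the left at (302,284) and (307,215).

```bash
python3 - <<'E'
from h import *
crop('top0',320,150,480,320,'top0c',3.5)
crop('scene0',180,70,420,300,'scene0c',2.6)
E
```

```text
scale 3.5
scale 2.6
```

View pics/top0c.png

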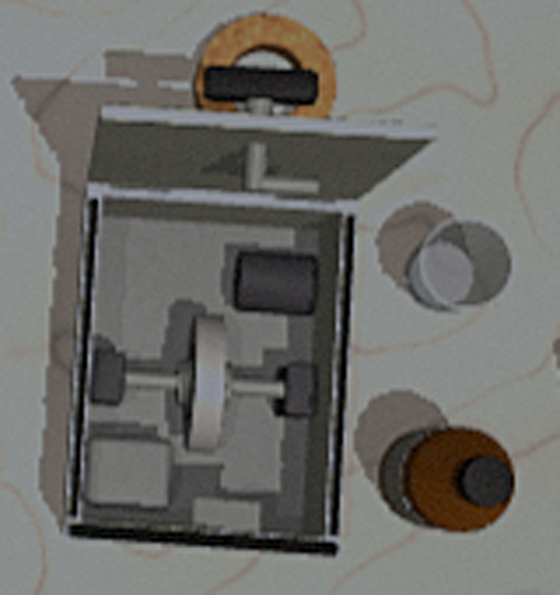

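View pics/scene0c.png

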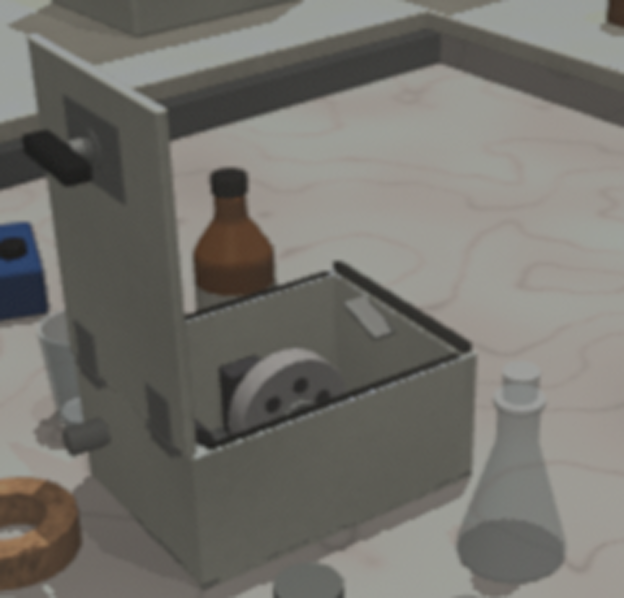

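```bash
cat > fit.py <<'E'
from h import *
from scipy.optimize import least_squares
s=load('scene0');t=load('top0')
def hatchpt(r,y,a,off): # r along from hinge, off outward
    return np.array([.115-r*np.cos(a)+off*np.sin(a), y, .112+r*np.sin(a)+off*np.cos(a)])
def world(P,p):
    c,si=np.cos(P[2]),np.sin(P[2]); p=np.atleast_2d(p)
    return np.c_[P[0]+c*p[:,0]-si*p[:,1],P[1]+si*p[:,0]+c*p[:,1],p[:,2]]
def obs(a): return [
 (s,[-.12,.09,0],(361.5,253.8)),(s,[.12,.09,0],(259.6,295.4)),(s,[-.119,.09,.12],(361.5,203.8)),
 (s,hatchpt(.235,.09,a,.008),(192.3+51.2,112.3)),(s,hatchpt(.235,-.09,a,.008),(192.3,83.8)),
 (t,[-.119,.09,.12],(339.2,302.5)),(t,[-.119,-.09,.12],(416,308)),
 (t,hatchpt(.235,.09,a,0),(349,181.3)),(t,hatchpt(.235,-.09,a,0),(443.7,189.5)),
 (t,hatchpt(.185,0,a,.034),(394.3,174.5))]
def res(P): return np.concatenate([(proj(c,world(P,p))[0]-uv) for c,p,uv in obs(P[3])])
if __name__=='__main__':
    r=least_squares(res,[.55,-.05,0,1.57],loss='soft_l1'); print(r.x,r.cost); print(res(r.x).reshape(-1,2).round(1))
    np.save('P.npy',r.x)
    for n,c,u,v,z in(('bottle',t,451,287,.18),('flask',t,302,285,.02),('beaker',t,447,225,.0)): print(n,atz(c,u,v,z).round(3))
    print('axle',world(r.x,[-.01,0,.055]),'grip',world(r.x,hatchpt(.185,0,r.x[3],.034)),proj(t,world(r.x,[[-.01,0,.055],[-.01,.066,.065],[-.01,-.066,.065]])))
E
python3 fit.py
```

```text
[ 0.53431854 -0.08894408 -0.08966468  1.55539787] 11.620604066924633
[[-0.2 -0.4]
 [-1.6  2.2]
 [ 1.4 -2.1]
 [-1.9  0.5]
 [-1.2 -0.5]
 [-1.4  0.1]
 [ 1.2  0.2]
 [-1.5  3.2]
 [ 0.4  1.1]
 [-0.8  0.1]]
bottle [ 0.455 -0.232  0.18 ]
flask [0.464 0.098 0.02 ]
beaker [ 0.608 -0.27   0.   ]
axle [[ 0.52435871 -0.08804864  0.055     ]] grip [[ 0.67987881 -0.10203079  0.29750159]] [[377.68576645 258.63791257]
 [350.51064168 256.60138632]
 [405.70626366 260.34938276]]
```

```bash
cat >> h.py <<'E'
def pose():
    o=bot.observe(); return np.array(o['ee_pos']),R.from_quat(o['tcp_rot']),o
def rel(p,Rm):
    """shift mm, rotvec to reach world p, Rotation Rm from now"""
    a,b,o=pose(); return (b.inv().apply(np.array(p)-a)*1000).round(1),(b.inv()*Rm).as_rotvec().round(3)
def frame(down,y):  # tool x direction, tool y hint
    x=np.array(down,float);x/=np.linalg.norm(x); y=np.array(y,float); y-=x*(x@y); y/=np.linalg.norm(y); return R.from_matrix(np.c_[x,y,np.cross(x,y)])
E
python3 - <<'E'
from h import *
np.set_printoptions(precision=4,suppress=True)
p,r,o=pose(); print(r.as_matrix()); c=load('wrist0'); M=T(c); o=-M[:3,:3].T@M[:3,3]; print('cam in tool',r.inv().apply(o-p)*1000); print('cam axes in tool',(r.inv().as_matrix()@M[:3,:3].T))
P=np.load('P.npy'); yaw=P[2]
cx=np.array([np.cos(yaw),np.sin(yaw),0]); cy=np.array([-cx[1],cx[0],0])
print(cx,cy)
for s in(1,-1): print(s, rel([.44,-.08,.36],frame([0,0,-1],s*cy)))
E
```

```text
[[-0.0005  0.2752  0.9614]
 [-0.0009  0.9614 -0.2752]
 [-1.     -0.001  -0.0002]]
cam in tool [-147.3228    0.5999  -78.3291]
cam axes in tool [[ 0.0015 -0.3018  0.9534]
 [ 1.      0.0006 -0.0014]
 [-0.0002  0.9534  0.3018]]
[ 0.996  -0.0895  0.    ] [0.0895 0.996  0.    ]
1 (array([-121.3, -505.8,  445. ]), array([-0.189, -0.   ,  0.001]))
-1 (array([-121.3, -505.8,  445. ]), array([2.952, 0.001, 0.   ]))
```

move_arm([
  [-60,-506,445,-0.19,0,0,0],
  [-60,-506,445,-0.19,0,0,0],
  [-60,-506,445,-0.19,0,0,0],
  [-60,-506,445,-0.19,0,0,0],
  [-60,-506,445,-0.19,0,0,0],
  [-60,-506,445,-0.19,0,0,0],
  [-60,-506,445,-0.19,0,0,0],
  [-60,-506,445,-0.19,0,0,0],
])

```text
clock: 1.15
ee_pos: [0.3638, 0.0793, 0.2831]
tcp_rot: [0.031, 0.706, -0.031, 0.707]
contact_force: [1.0, 0.6, 0.2]
finger_gap: 0.088
```

move_arm([
  [0,0,0,0,0,0,0],
])

```text
clock: 1.27
ee_pos: [0.3649, 0.0779, 0.2829]
tcp_rot: [0.034, 0.706, -0.034, 0.706]
contact_force: [-0.9, 0.4, -0.2]
finger_gap: 0.0879
```

```bash
python3 - <<'E'
from h import *
np.set_printoptions(precision=3,suppress=True)
p,r,o=pose(); print(o['clock'],p,r.as_matrix(),o['joint_positions'])
print(rel([.44,-.08,.30],frame([0,0,-1],[.0895,.996,0])))
E
```

```text
1.275 [0.365 0.078 0.283] [[ 0.     0.096  0.995]
 [-0.     0.995 -0.096]
 [-1.    -0.     0.   ]] [-0.11   0.026  1.635 -0.     1.481 -1.584]
(array([ -17. , -150. ,   89.9]), array([-0.007,  0.   ,  0.   ]))
```

move_arm([
  [-17,-150,90,0,0,0,0],
  [-17,-150,90,0,0,0,0],
  [-17,-150,90,0,0,0,0],
  [-17,-150,90,0,0,0,0],
  [-17,-150,90,0,0,0,0],
])

```text
clock: 1.9
ee_pos: [0.4394, -0.0748, 0.2996]
tcp_rot: [0.031, 0.707, -0.031, 0.706]
contact_force: [0.2, 0.6, -0.6]
finger_gap: 0.0882
```

```bash
python3 - <<'E'
from h import *
np.set_printoptions(precision=3,suppress=True)
p,r,o=pose(); print(o['clock'],p,o['joint_positions'])
snap('wrist','w1')
E
```

```text
1.9 [ 0.439 -0.075  0.3  ] [-0.436  0.153  1.441  0.     1.548 -1.919]
```

View pics/w1.png

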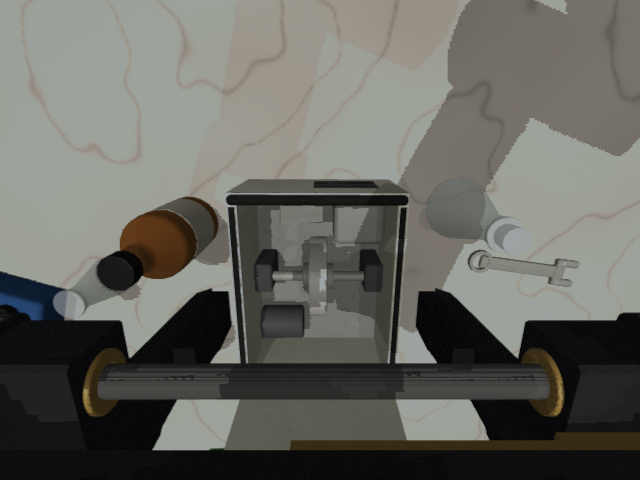

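```bash
python3 - <<'E'
from h import *
crop('w1',215,170,425,375,'w1c',2.9)
E
```

```text
scale 2.9
```

View pics/w1c.png

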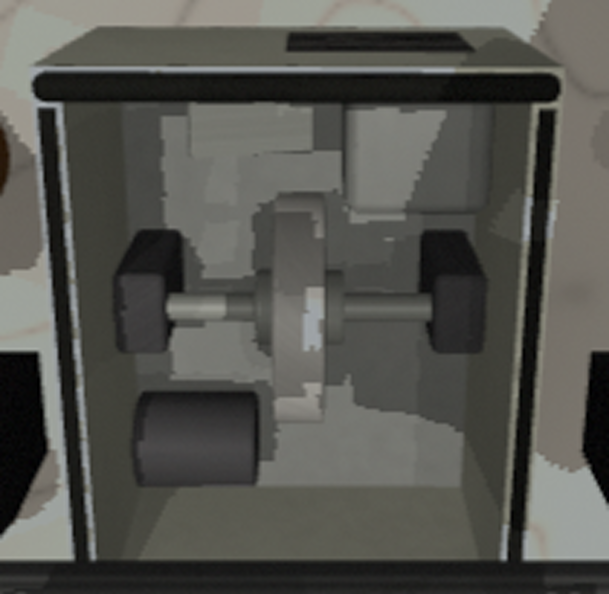

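```bash
cat > fit2.py <<'E'
from fit import *
w=load('w1')
def cr(x,y): return (215+x/2.9,170+y/2.9)
def obs2(a): return obs(a)+[(w,[-.114,.09,.12],cr(559,86)),(w,[-.114,-.09,.12],cr(35,86)),(w,[-.12,.09,.11],cr(563,67)),(w,[-.12,-.09,.11],cr(32,67)),
 (w,[-.01,.01,.103],cr(326,300)),(w,[-.01,-.01,.103],cr(273,300)),
 (w,[-.01+.018,.055,.065],cr(433,351)),(w,[-.01+.018,.077,.065],cr(485,351)),(w,[.008,-.055,.065],cr(170,352)),(w,[.008,-.077,.065],cr(118,352))]
def res2(P): return np.concatenate([(proj(c,world(P,p))[0]-uv) for c,p,uv in obs2(P[3])])
r=least_squares(res2,np.load('P.npy'),loss='soft_l1'); print(r.x); print(res2(r.x).reshape(-1,2).round(1)[10:]); np.save('P.npy',r.x)
P=r.x; print('axle',world(P,[-.01,0,.055]))
cx=np.array([np.cos(P[2]),np.sin(P[2]),0]); cy=np.array([-cx[1],cx[0],0])
# gripping tilted by th about axle: tool x dir d=-(cos th*z + sin th*cx)
for th in(0,-.5,.5):
    d=-(np.cos(th)*np.array([0,0,1])+np.sin(th)*cx); ax=world(P,[-.01,0,.055])[0]
    print(th,rel(ax-d*.030,frame(d,cy)), ax-d*.030)
E
python3 fit2.py
```

```text
[ 0.53374752 -0.08811654 -0.08781268  1.55851021]
[[ 4.   0.2]
 [-3.7  0.1]
 [ 0.6 -1.2]
 [-0.4 -1.3]
 [-0.  17.9]
 [-0.1 17.9]
 [-0.3  0.3]
 [-0.1  0.4]
 [-0.2 -0. ]
 [-0.4 -0. ]]
axle [[ 0.52378605 -0.08723955  0.055     ]]
0 (array([214.7,  -5.4,  85.4]), array([ 0.001, -0.001, -0.   ])) [ 0.52378605 -0.08723955  0.085     ]
-0.5 (array([218.4,  -5.4,  71. ]), array([ 0.001, -0.501, -0.001])) [ 0.5094587  -0.08597818  0.08132748]
0.5 (array([218.4,  -5.4,  99.8]), array([ 0.001,  0.499, -0.   ])) [ 0.5381134  -0.08850091  0.08132748]
```

```bash
cat >> h.py <<'E'
def wh(phi,th,rho=.030,lift=0):
    from fit import world
    P=np.load('P.npy'); cx=np.array([np.cos(P[2]),np.sin(P[2]),0]); cy=np.array([-cx[1],cx[0],0]); ax=world(P,[-.01,0,.055])[0]
    z=np.array([0,0,1]); d=-(np.cos(th)*z+np.sin(th)*cx)
    return ax+rho*(np.sin(phi)*cx+np.cos(phi)*z)-d*lift, frame(d,cy)
def plan(L,start=None):
    a,b,o=pose()
    if start is not None: a,b=start
    for p,Rm in L:
        print((b.inv().apply(p-a)*1000).round(1).tolist(),(b.inv()*Rm).as_rotvec().round(3).tolist())
E
python3 - <<'E'
from h import *
plan([wh(.6,.15,lift=.06),wh(.6,.15)])
print('stroke')
n=8
plan([wh(.6-1.3*k/n,.15-.6*k/n) for k in range(1,n+1)],start=wh(.6,.15))
print('out');plan([wh(-.7,-.45,lift=.05),(np.array([.44,-.08,.30]),wh(0,0)[1])],start=wh(-.7,-.45))
E
```

```text
[160.6, -5.4, 111.3] [0.001, 0.149, -0.0]
[219.9, -5.4, 102.3] [0.001, 0.149, -0.0]
stroke
[-1.8, 0.0, -4.5] [-0.0, -0.075, -0.0]
[-2.8, 0.0, -9.3] [0.0, -0.15, 0.0]
[-3.0, 0.0, -14.2] [-0.0, -0.225, 0.0]
[-2.4, 0.0, -19.0] [0.0, -0.3, 0.0]
[-1.0, 0.0, -23.7] [0.0, -0.375, 0.0]
[1.1, 0.0, -28.1] [0.0, -0.45, 0.0]
[3.8, 0.0, -32.1] [0.0, -0.525, -0.0]
[7.2, 0.0, -35.6] [0.0, -0.6, 0.0]
out
[-50.0, -0.0, 0.0] [0.0, 0.0, 0.0]
[-228.1, -0.1, 38.3] [0.0, 0.45, -0.0]
```

move_arm([
  [55,-5,50,0,0.1,0,139],
  [110,-5,90,0,0.15,0,139],
  [160,-5,111,0,0.15,0,139],
  [190,-5,107,0,0.15,0,139],
  [220,-5,102,0,0.15,0,139],
  [220,-5,102,0,0.15,0,139],
], force=6)

```text
clock: 2.7
ee_pos: [0.5397, -0.0883, 0.0788]
tcp_rot: [0.033, 0.759, -0.028, 0.65]
contact_force: [0.1, 0.3, 0.9]
finger_gap: 0.04
```

```bash
python3 - <<'E'
from h import *
snap('wrist','w2'); snap('top','t2'); snap('scene','s2');p,r,o=pose(); print(p,wh(.6,.15)[0],o['contact_force'])
crop('s2',180,70,420,300,'s2c',2.6)
E
```

```text
[ 0.5416842  -0.08963747  0.08154398] [ 0.54066005 -0.08872512  0.07976007] [-0.12818485  0.19150351  0.61742892]
scale 2.6
```

View pics/s2c.png

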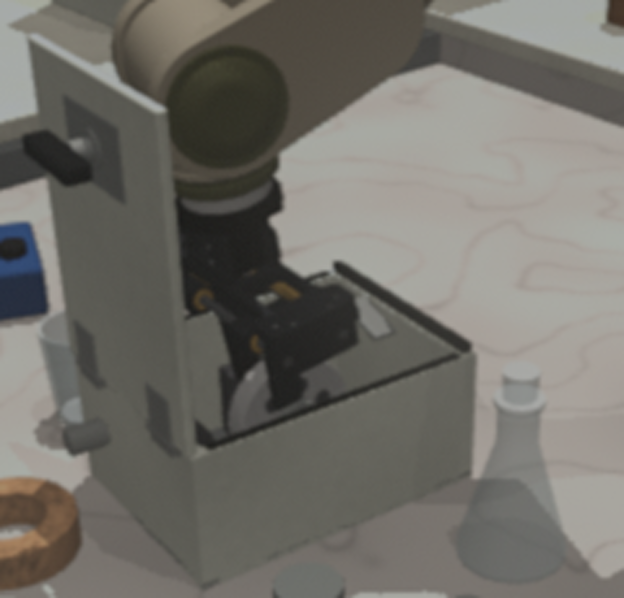

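View pics/w2.png

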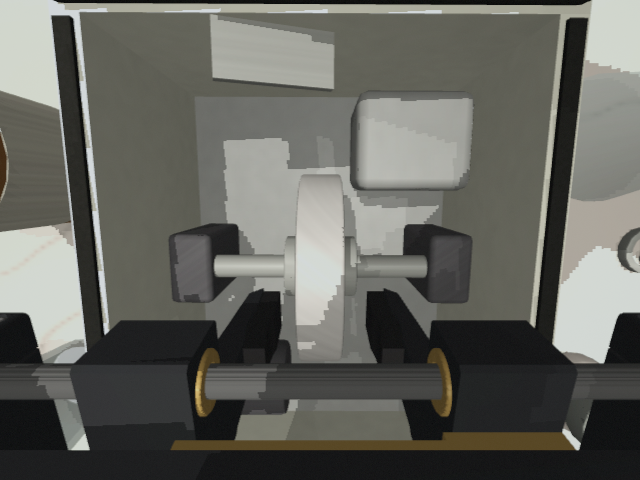

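The fingers straddle the wheel evenly, at columns 262 and 385 on either side of the rim at 320. I'll grip and stroke next.

move_arm([
  [0,0,0,0,0,0,255],
  [0,0,0,0,0,0,255],
  [0,0,0,0,0,0,255],
], force=6)

```text
clock: 3.22
ee_pos: [0.5413, -0.09, 0.0805]
tcp_rot: [0.034, 0.757, -0.029, 0.652]
contact_force: [0.8, 1.0, 4.6]
finger_gap: 0.02
```

move_arm([
  [-2,0,-4.5,0,-0.075,0,255],
  [-3,0,-9.3,0,-0.15,0,255],
  [-3,0,-14.2,0,-0.225,0,255],
  [-2.4,0,-19,0,-0.3,0,255],
  [-1,0,-23.7,0,-0.375,0,255],
  [1,0,-28,0,-0.45,0,255],
  [4,0,-32,0,-0.525,0,255],
  [7,0,-35.5,0,-0.6,0,255],
], force=6)

```text
clock: 4.22
ee_pos: [0.5051, -0.0869, 0.0788]
tcp_rot: [0.023, 0.53, -0.038, 0.847]
contact_force: [6.6, 11.7, -3.9]
finger_gap: 0.0202
```

```bash
python3 - <<'E'
from h import *
snap('wrist','w3');p,r,o=pose(); print(p,wh(-.7,-.45)[0],o['contact_force'],o['finger_gap'])
E
```

```text
[ 0.50331153 -0.08650914  0.07773831] [ 0.50453398 -0.08554461  0.07794527] [-3.5173602  -2.8643822   2.40957128] 0.020270195338307654
```

View pics/w3.png

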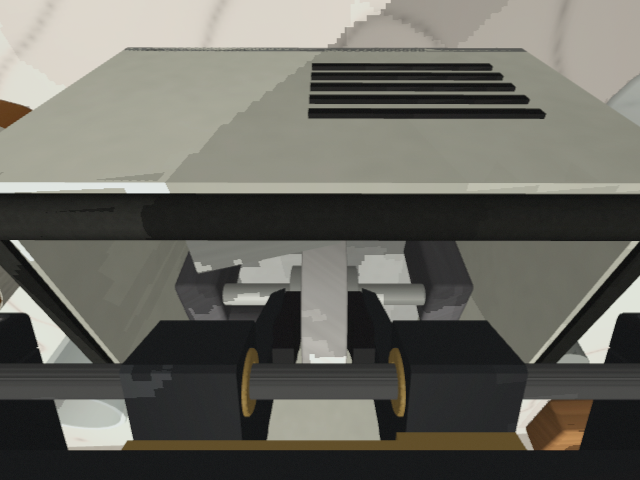

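```bash
python3 - <<'E'
from h import *
plan([wh(-.7,-.45,lift=.05),wh(0,-.15,lift=.085),wh(.6,.15,lift=.09)],start=wh(-.7,-.45))
E
```

```text
[-50.0, -0.0, 0.0] [0.0, 0.0, 0.0]
[-79.1, -0.0, 45.6] [-0.0, 0.3, -0.0]
[-60.1, -0.0, 84.3] [-0.0, 0.6, -0.0]
```

move_arm([
  [0,0,0,0,0,0,139],
  [0,0,0,0,0,0,139],
  [-50,0,0,0,0,0,139],
  [-81,0,36,0,0.3,0,139],
  [-84,0,87,0,0.6,0,139],
  [-84,0,87,0,0.6,0,139],
  [-84,0,87,0,0.6,0,139],
])

```text
clock: 5.15
ee_pos: [0.548, -0.0912, 0.1935]
tcp_rot: [0.033, 0.758, -0.031, 0.651]
contact_force: [0.0, 0.2, -0.8]
finger_gap: 0.0401
```

```bash
python3 - <<'E'
from h import *
snap('wrist','w4');p,r,o=pose(); print(p,wh(.6,.15,lift=.09)[0],o['contact_force'],o['finger_gap'])
E
```

```text
[ 0.54837925 -0.09110502  0.19185757] [ 0.55405767 -0.08990463  0.16874947] [-2.76739256  0.217811   -2.36129071] 0.0402323508878915
```

View pics/w4.png

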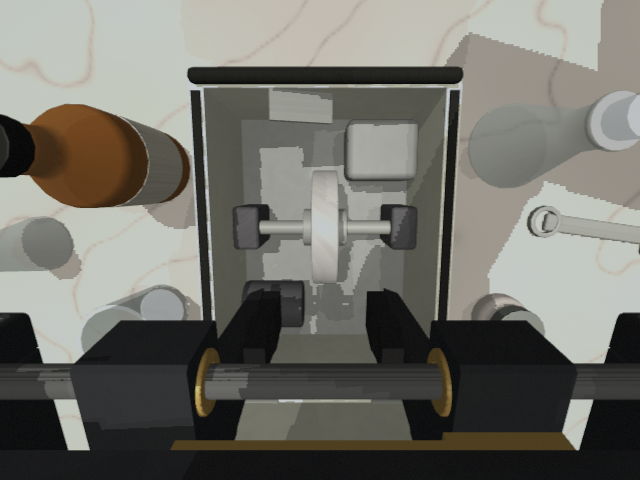

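```bash
python3 - <<'E'
from h import *
crop('w4',280,150,370,300,'w4c',4)
plan([wh(.6,.15,lift=.04),wh(.6,.15)])
E
```

```text
scale 4
[71.9, 1.9, 9.7] [-0.003, -0.01, 0.003]
[111.9, 2.0, 10.1] [-0.003, -0.01, 0.003]
```

View pics/w4c.png

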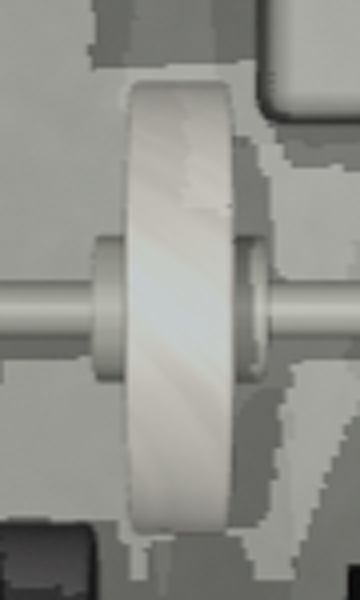

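move_arm([
  [60,2,10,0,0,0,139],
  [112,2,10,0,0,0,139],
  [112,2,10,0,0,0,139],
  [112,2,10,0,0,0,255],
  [112,2,10,0,0,0,255],
  [112,2,10,0,0,0,255],
], force=6)

```text
clock: 5.95
ee_pos: [0.5412, -0.0899, 0.0816]
tcp_rot: [0.032, 0.756, -0.031, 0.653]
contact_force: [-0.4, -8.0, 2.8]
finger_gap: 0.0196
```

move_arm([
  [-2,0,-4.5,0,-0.075,0,255],
  [-3,0,-9.3,0,-0.15,0,255],
  [-3,0,-14.2,0,-0.225,0,255],
  [-2.4,0,-19,0,-0.3,0,255],
  [-1,0,-23.7,0,-0.375,0,255],
  [1,0,-28,0,-0.45,0,255],
  [4,0,-32,0,-0.525,0,255],
  [7,0,-35.5,0,-0.6,0,255],
], force=6)

```text
clock: 6.95
ee_pos: [0.5058, -0.0869, 0.0806]
tcp_rot: [0.022, 0.527, -0.04, 0.849]
contact_force: [7.5, 11.6, -3.5]
finger_gap: 0.0197
```

move_arm([
  [0,0,0,0,0,0,255],
  [0,0,0,0,0,0,139],
  [0,0,0,0,0,0,139],
  [-50,0,0,0,0,0,139],
  [-81,0,36,0,0.3,0,139],
  [-84,0,87,0,0.6,0,139],
  [-84,0,87,0,0.6,0,139],
  [-84,0,87,0,0.6,0,139],
])

```text
clock: 7.95
ee_pos: [0.5468, -0.0885, 0.1931]
tcp_rot: [0.033, 0.758, -0.03, 0.651]
contact_force: [0.4, 0.1, -0.4]
finger_gap: 0.0401
```

```bash
python3 - <<'E'
from h import *
snap('wrist','w5');p,r,o=pose(); print(p,o['contact_force'],o['finger_gap'],o['clock'])
E
```

```text
[ 0.54714989 -0.08850621  0.19147852] [-2.03028986  0.13981834 -2.35051806] 0.0403633584705686 8.0
```

View pics/w5.png

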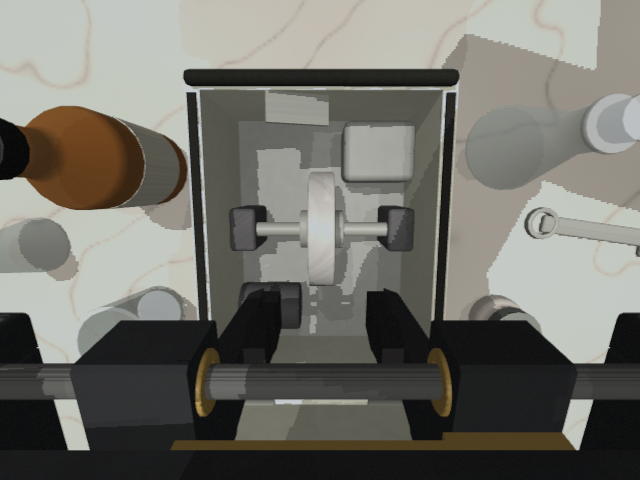

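```bash
python3 - <<'E'
from h import *
crop('w5',280,150,370,300,'w5c',4)
plan([wh(.6,.15,lift=.04),wh(.6,.15)])
E
```

```text
scale 4
[71.3, -0.6, 11.0] [-0.002, -0.01, 0.002]
[111.3, -0.6, 11.5] [-0.002, -0.01, 0.002]
```

View pics/w5c.png

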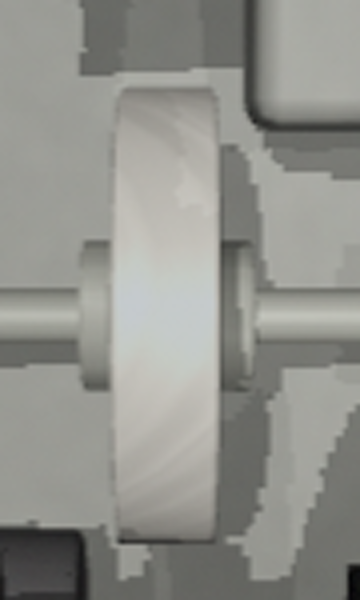

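```bash
cat >> h.py <<'E'
def ang(f,u,v):
    """mark angle from top (+ towards back) best matching pixel"""
    from fit import world
    P=np.load('P.npy'); c=load(f); a=np.linspace(-2.2,2.2,4401)
    M=T(c); o=-M[:3,:3].T@M[:3,3]
    q=world(P,np.c_[-.01+.048*np.sin(a),0*a,.055+.048*np.cos(a)])
    ax=world(P,[-.01,0,.055])[0]
    vis=np.einsum('ij,ij->i',q-ax,o-q)>0
    e=np.linalg.norm(proj(c,q)-[u,v],axis=1); e[~vis]=1e9; i=e.argmin(); print('angle',a[i],'err',e[i],'vis range',a[vis][[0,-1]]); return a[i]
E
python3 - <<'E'
from h import *
ang('w5',280+165/4,150+540/4); ang('w5',280+165/4,150+88/4)
E
```

```text
angle 1.294 err 1.5887549912000176 vis range [-1.516  1.3  ]
angle -1.3120000000000003 err 0.9571210145121803 vis range [-1.516  1.3  ]
```

A dark line has appeared at the rim's back horizon (crop 165,540), which puts it about 1.3 rad from the top. One more stroke should bring it close.

move_arm([
  [60,-0.5,11,0,0,0,139],
  [111,-0.5,11.5,0,0,0,139],
  [111,-0.5,11.5,0,0,0,139],
  [111,-0.5,11.5,0,0,0,255],
  [111,-0.5,11.5,0,0,0,255],
  [111,-0.5,11.5,0,0,0,255],
], force=6)

```text
clock: 8.75
ee_pos: [0.5415, -0.09, 0.082]
tcp_rot: [0.032, 0.756, -0.03, 0.653]
contact_force: [-0.4, -4.9, 4.5]
finger_gap: 0.0199
```

move_arm([
  [-2,0,-4.5,0,-0.075,0,255],
  [-3,0,-9.3,0,-0.15,0,255],
  [-3,0,-14.2,0,-0.225,0,255],
  [-2.4,0,-19,0,-0.3,0,255],
  [-1,0,-23.7,0,-0.375,0,255],
  [1,0,-28,0,-0.45,0,255],
  [4,0,-32,0,-0.525,0,255],
  [7,0,-35.5,0,-0.6,0,255],
], force=6)

```text
clock: 9.75
ee_pos: [0.5059, -0.0869, 0.0807]
tcp_rot: [0.022, 0.527, -0.039, 0.848]
contact_force: [7.1, 11.2, -3.1]
finger_gap: 0.02
```

move_arm([
  [0,0,0,0,0,0,255],
  [0,0,0,0,0,0,139],
  [0,0,0,0,0,0,139],
  [-50,0,0,0,0,0,139],
  [-81,0,36,0,0.3,0,139],
  [-84,0,87,0,0.6,0,139],
  [-84,0,87,0,0.6,0,139],
  [-84,0,87,0,0.6,0,139],
])

```text
clock: 10.75
ee_pos: [0.5472, -0.0891, 0.1935]
tcp_rot: [0.033, 0.758, -0.03, 0.651]
contact_force: [-0.4, 0.1, -0.1]
finger_gap: 0.0402
```

```bash
python3 - <<'E'
from h import *
snap('wrist','w6');p,r,o=pose(); print(p,o['contact_force'],o['finger_gap'],o['clock'])
crop('w6',280,150,370,300,'w6c',4)
E
```

```text
[ 0.54755911 -0.08912465  0.19183203] [-2.58764194 -0.45573485 -1.55902464] 0.04021674173266375 10.8
scale 4
```

View pics/w6c.png

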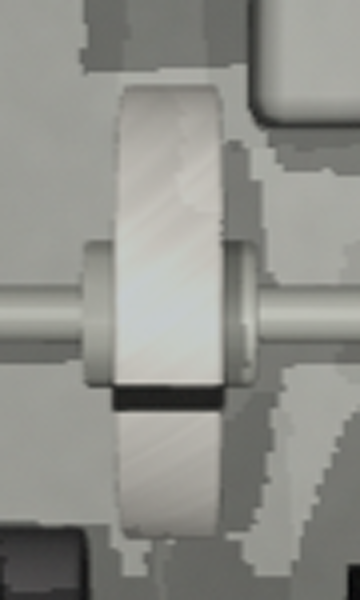

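```bash
python3 - <<'E'
from h import *
a=ang('w6',280+168/4,150+397/4)
plan([wh(.25,.15,lift=.04),wh(.25,.15)])
print()
plan([wh(.25-.1*k,.15-.1*k) for k in range(1,6)],start=wh(.25,.15))
E
```

```text
angle 0.23699999999999966 err 0.8293920378655607 vis range [-1.515  1.302]
[69.0, -0.1, 0.6] [-0.002, -0.01, 0.002]
[109.0, -0.0, 1.0] [-0.002, -0.01, 0.002]

[-0.1, 0.0, -3.0] [0.0, -0.1, 0.0]
[-0.0, 0.0, -6.0] [-0.0, -0.2, 0.0]
[0.4, 0.0, -9.0] [0.0, -0.3, 0.0]
[1.2, 0.0, -11.9] [0.0, -0.4, 0.0]
[2.2, 0.0, -14.7] [0.0, -0.5, -0.0]
```

```bash
python3 - <<'E'
from h import *
plan([wh(.15,.15,lift=.04),wh(.15,.15)])
plan([wh(.15-.237,.15-.237)],start=wh(.15,.15))
E
```

```text
[68.9, -0.1, -2.4] [-0.002, -0.01, 0.002]
[108.9, -0.0, -2.0] [-0.002, -0.01, 0.002]
[0.8, -0.0, -7.0] [0.0, -0.237, 0.0]
```

move_arm([
  [60,0,-2,0,0,0,139],
  [109,0,-2,0,0,0,139],
  [109,0,-2,0,0,0,139],
  [109,0,-2,0,0,0,139],
  [109,0,-2,0,0,0,255],
  [109,0,-2,0,0,0,255],
  [109,0,-2,0,0,0,255],
], force=6)

```text
clock: 11.68
ee_pos: [0.5284, -0.0888, 0.0855]
tcp_rot: [0.033, 0.757, -0.03, 0.652]
contact_force: [-0.7, -6.2, 5.0]
finger_gap: 0.0196
```

move_arm([
  [0.2,0,-2.3,0,-0.079,0,255],
  [0.5,0,-4.7,0,-0.158,0,255],
  [0.8,0,-7,0,-0.237,0,255],
  [0.8,0,-7,0,-0.237,0,255],
  [0.8,0,-7,0,-0.237,0,255],
], force=6)

```text
clock: 12.3
ee_pos: [0.5209, -0.0881, 0.0854]
tcp_rot: [0.029, 0.675, -0.034, 0.737]
contact_force: [-2.7, -7.2, 2.0]
finger_gap: 0.0202
```

move_arm([
  [0,0,0,0,0,0,139],
  [0,0,0,0,0,0,139],
  [-50,0,0,0,0,0,139],
  [-105,0,10,0,0.2,0,139],
  [-110,0,20,0,0.24,0,139],
  [-110,0,20,0,0.24,0,139],
])

```text
clock: 13.05
ee_pos: [0.5326, -0.0878, 0.1964]
tcp_rot: [0.033, 0.757, -0.029, 0.652]
contact_force: [-0.7, -0.2, -0.8]
finger_gap: 0.04
```

```bash
python3 - <<'E'
from h import *
snap('wrist','w7');p,r,o=pose(); print(p,o['contact_force'],o['finger_gap'],o['clock'])
crop('w7',280,150,370,300,'w7c',4)
E
```

```text
[ 0.53132266 -0.08745469  0.19509716] [-0.20403009 -0.17655359 -1.24356202] 0.03994811171615957 13.1
scale 4
```

View pics/w7c.png

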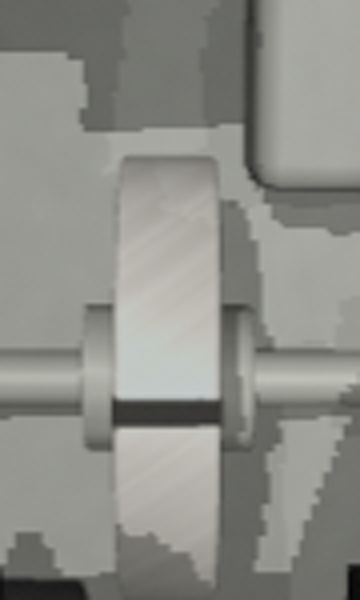

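```bash
python3 - <<'E'
from h import *
from fit import world
P=np.load('P.npy')
ang('w7',280+166/4,150+412/4)
# check of local bias: axle line, blocks
for f in('w6','w7'):
    c=load(f); q=proj(c,world(P,[[-.01,-.03,.055],[-.01,.03,.055],[-.01+.0,.01,.103],[-.01,-.01,.103],[.008,.055,.065],[-.028,.055,.065],[-.114,0,.12]])); print(((q-[280,150])*4).round(0).tolist())
crop('w7',200,50,450,310,'w7d',2.3)
E
```

```text
angle -0.001000000000000334 err 0.9579733606096328 vis range [-1.566  1.256]
[[33.0, 309.0], [312.0, 309.0], [226.0, 337.0], [116.0, 337.0], [434.0, 399.0], [439.0, 227.0], [170.0, -305.0]]
[[34.0, 372.0], [308.0, 372.0], [224.0, 412.0], [116.0, 412.0], [428.0, 463.0], [433.0, 295.0], [169.0, -204.0]]
scale 2.3
```

View pics/w7d.png

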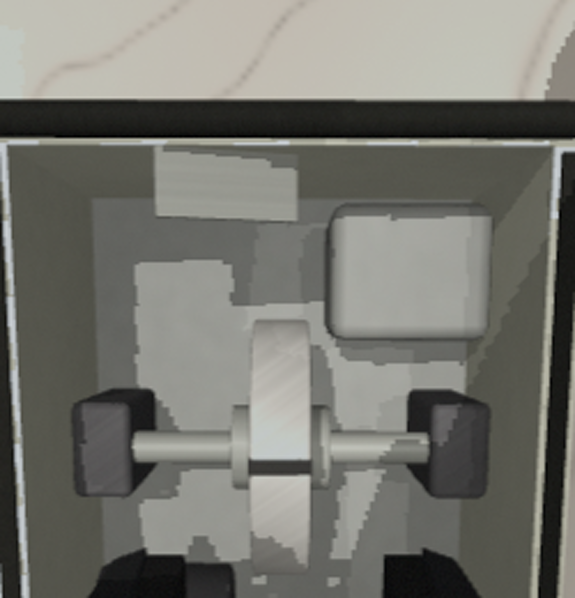

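The slot now measures 0.00 rad from the top, and the bearing-block corners land within 1 mm of prediction. Next I'll raise the arm over the hatch and go behind its outer face with the fingers shut.

```bash
cat >> h.py <<'E'
def hp(a,r,gap=0,w=.009,up=0):
    from fit import world,hatchpt
    P=np.load('P.npy'); c=hatchpt(r,0,a,.008+gap)+np.array([w,0,up]); return world(P,c)[0],wh(0,0)[1]
E
python3 - <<'E'
from h import *
Pt=np.load('P.npy'); 
p,r=wh(0,0); 
plan([(np.array([.50,-.087,.41]),r),(np.array([.60,-.095,.41]),r),hp(1.56,.218,gap=.025,up=.07),hp(1.56,.218,gap=.025)])
print(hp(1.56,.218,gap=.025)[0])
E
```

```text
[-207.7, -2.2, -63.3] [-0.0, -0.151, -0.0]
[-222.9, -1.4, 35.9] [-0.0, -0.151, -0.0]
[-226.6, -0.4, 124.3] [-0.0, -0.151, -0.0]
[-157.4, -0.4, 134.9] [-0.0, -0.151, -0.0]
[ 0.68779619 -0.10167885  0.33034357]
```

move_arm([
  [-60,-1,-20,0,-0.08,0,200],
  [-120,-2,-40,0,-0.15,0,255],
  [-180,-2,-55,0,-0.15,0,255],
  [-215,-2,-50,0,-0.15,0,255],
  [-223,-1.4,0,0,-0.15,0,255],
  [-225,-1.4,50,0,-0.15,0,255],
  [-227,-0.4,105,0,-0.15,0,255],
  [-227,-0.4,124,0,-0.15,0,255],
])

```text
clock: 14.1
ee_pos: [0.6898, -0.1024, 0.3966]
tcp_rot: [0.032, 0.709, -0.03, 0.704]
contact_force: [-1.0, -0.3, 0.5]
finger_gap: 0.0004
```

```bash
python3 - <<'E'
from h import *
p,r,o=pose(); print(p,o['joint_positions'].round(2),o['contact_force'],o['finger_gap'])
plan([hp(1.56,.218,gap=.025,up=.07),hp(1.56,.218,gap=.025)])
snap('scene','s8'); crop('s8',100,0,420,260,'s8c',2.3)
snap('wrist','w8')
E
```

```text
[ 0.68979658 -0.10244386  0.39663067] [-0.32  0.68  0.33 -0.    2.14 -1.8 ] [-1.0273376  -0.26770779  0.48853139] 0.00037059130219795387
[-3.7, 0.6, -2.1] [-0.0, -0.007, -0.002]
[66.3, 0.5, -1.6] [-0.0, -0.007, -0.002]
scale 2.3
```

View pics/s8c.png

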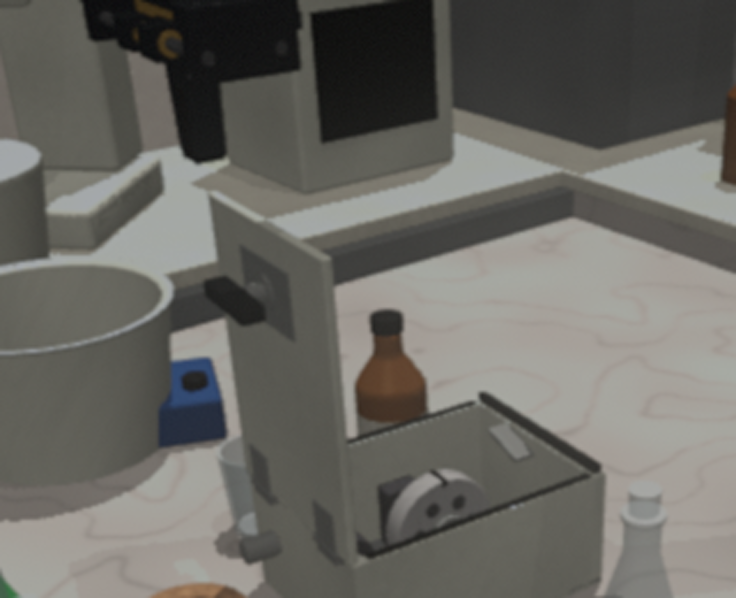

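View pics/w8.png

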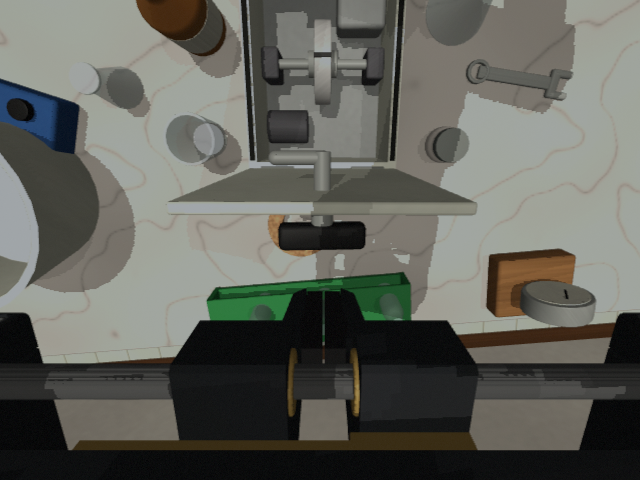

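```bash
python3 - <<'E'
from h import *
from fit import world
P=np.load('P.npy');c=load('s8')
for a in(-.1,0,.1): print(a,proj(c,world(P,[[-.01+.048*np.sin(a),0.01,.055+.048*np.cos(a)],[-.01+.048*np.sin(a),-0.01,.055+.048*np.cos(a)]])).round(1).tolist())
crop('s8',250,190,330,250,'s8d',10)
A=np.linspace(1.56,.08,17)
plan([hp(a,.218+.009*(1.56-a)/1.5) for a in A],start=hp(1.56,.218,gap=.025))
E
```

```text
-0.1 [[295.0, 208.8], [289.4, 204.7]]
0 [[292.9, 209.4], [287.3, 205.3]]
0.1 [[290.8, 210.3], [285.3, 206.2]]
scale 10
[0.3, -0.0, -25.0] [0.0, 0.0, 0.0]
[0.1, -0.0, -45.2] [0.0, 0.0, 0.0]
[1.9, -0.0, -65.4] [0.0, 0.0, 0.0]
[5.5, -0.0, -85.4] [0.0, 0.0, 0.0]
[10.9, -0.0, -105.1] [0.0, 0.0, 0.0]
[18.2, 0.0, -124.2] [0.0, 0.0, 0.0]
[27.2, -0.0, -142.5] [0.0, 0.0, 0.0]
[37.9, -0.0, -160.1] [0.0, 0.0, 0.0]
[50.2, 0.0, -176.5] [0.0, 0.0, 0.0]
[64.1, 0.0, -191.9] [0.0, 0.0, 0.0]
[79.3, -0.0, -205.9] [0.0, 0.0, 0.0]
[95.8, -0.0, -218.4] [0.0, 0.0, 0.0]
[113.4, 0.0, -229.5] [0.0, 0.0, 0.0]
[132.0, -0.0, -238.8] [0.0, 0.0, 0.0]
[151.5, -0.0, -246.4] [0.0, 0.0, 0.0]
[171.6, 0.0, -252.2] [0.0, 0.0, 0.0]
[192.2, -0.0, -256.2] [0.0, 0.0, 0.0]
```

View pics/s8d.png

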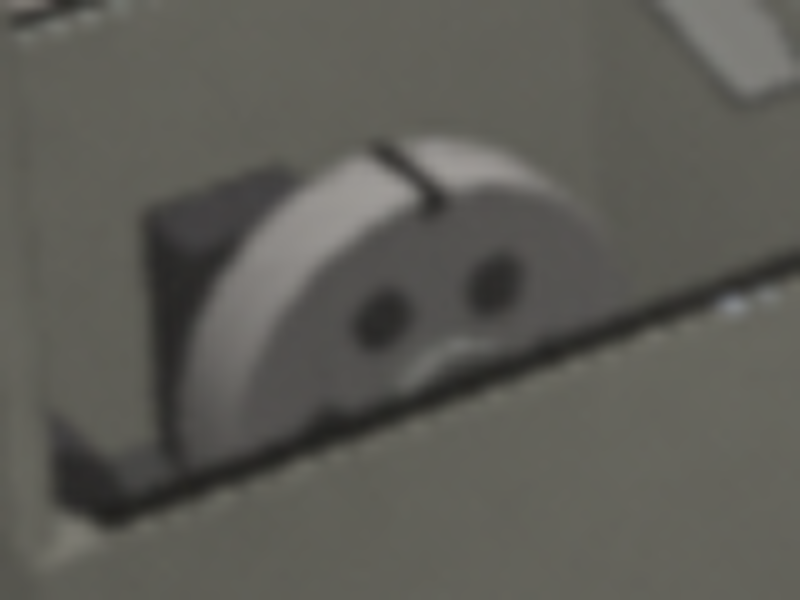

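move_arm([
  [30,0.5,-2,0,0,0,255],
  [66,0.5,-1.5,0,0,0,255],
  [66,0.5,-1.5,0,0,0,255],
])

```text
clock: 14.58
ee_pos: [0.6842, -0.1011, 0.3332]
tcp_rot: [0.032, 0.709, -0.031, 0.704]
contact_force: [0.7, -0.2, 0.6]
finger_gap: 0.0007
```

move_arm([
  [0,0,-25,0,0,0,255],
  [0,0,-35,0,0,0,255],
  [0,0,-45,0,0,0,255],
  [2,0,-65,0,0,0,255],
  [5.5,0,-85,0,0,0,255],
  [11,0,-105,0,0,0,255],
  [18,0,-124,0,0,0,255],
  [18,0,-124,0,0,0,255],
])

```text
clock: 15.58
ee_pos: [0.5616, -0.0904, 0.3198]
tcp_rot: [0.031, 0.706, -0.032, 0.706]
contact_force: [-0.4, -0.2, -0.1]
finger_gap: 0.0004
```

```bash
python3 - <<'E'
from h import *
p,r,o=pose(); print(p,o['joint_positions'].round(2),o['contact_force'],o['finger_gap'],hp(1.56-.0925*5,.218+.009*(.0925*5)/1.5)[0])
snap('scene','s9'); crop('s9',100,0,420,260,'s9c',2.3)
snap('wrist','w9')
E
```

```text
[ 0.56162267 -0.09036178  0.31978911] [-0.37  0.37  1.08 -0.    1.69 -1.85] [-0.39964054 -0.23909017 -0.12845153] 0.0003958221739505224 [ 0.56411636 -0.09079019  0.31215192]
scale 2.3
```

View pics/s9c.png

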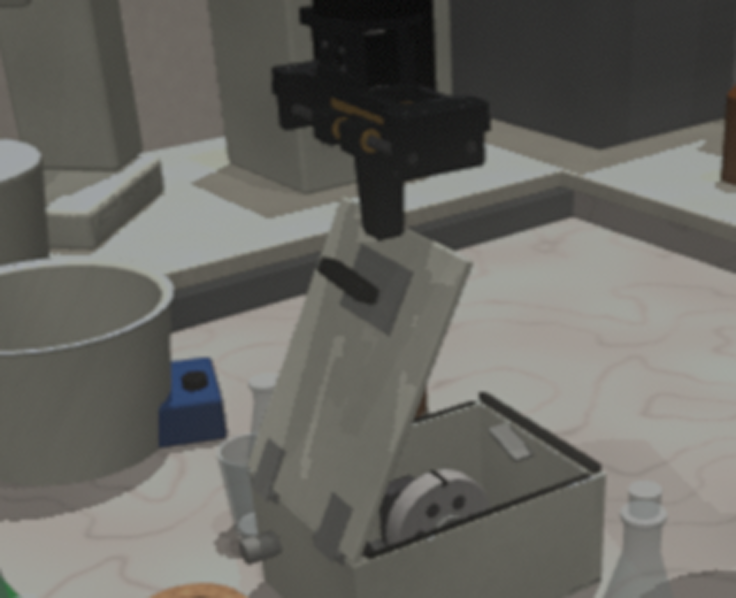

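View pics/w9.png

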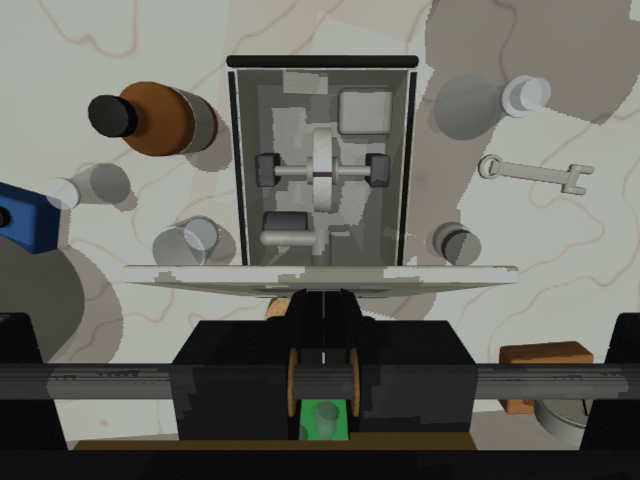

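```bash
python3 - <<'E'
from h import *
A=np.linspace(1.08,.06,18)[1:]
plan([hp(a,.220+.007*(1.08-a)) for a in A])
E
```

```text
[15.2, -0.1, -13.6] [-0.001, -0.0, 0.001]
[21.7, -0.1, -25.2] [-0.001, -0.0, 0.001]
[28.9, -0.1, -36.4] [-0.001, -0.0, 0.001]
[36.8, -0.1, -47.1] [-0.001, -0.0, 0.001]
[45.3, -0.1, -57.3] [-0.001, -0.0, 0.001]
[54.5, -0.1, -67.1] [-0.001, -0.0, 0.001]
[64.2, -0.1, -76.3] [-0.001, -0.0, 0.001]
[74.5, -0.1, -84.9] [-0.001, -0.0, 0.001]
[85.3, -0.1, -92.9] [-0.001, -0.0, 0.001]
[96.6, -0.1, -100.2] [-0.001, -0.0, 0.001]
[108.4, -0.1, -106.9] [-0.001, -0.0, 0.001]
[120.5, -0.1, -112.8] [-0.001, -0.0, 0.001]
[133.0, -0.1, -118.1] [-0.001, -0.0, 0.001]
[145.8, -0.1, -122.5] [-0.001, -0.0, 0.001]
[158.9, -0.1, -126.2] [-0.001, -0.0, 0.001]
[172.2, -0.1, -129.2] [-0.001, -0.0, 0.001]
[185.7, -0.1, -131.3] [-0.001, -0.0, 0.001]
```

move_arm([
  [10,0,-8,0,0,0,255],
  [22,0,-25,0,0,0,255],
  [29,0,-36,0,0,0,255],
  [37,0,-47,0,0,0,255],
  [45,0,-57,0,0,0,255],
  [54.5,0,-67,0,0,0,255],
  [64,0,-76,0,0,0,255],
  [74.5,0,-85,0,0,0,255],
])

```text
clock: 16.68
ee_pos: [0.4784, -0.0832, 0.2439]
tcp_rot: [0.031, 0.707, -0.032, 0.706]
contact_force: [1.0, 0.2, 0.2]
finger_gap: 0.0005
```

move_arm([
  [11,0,-8,0,0,0,255],
  [22,0,-15,0,0,0,255],
  [34,0,-22,0,0,0,255],
  [46,0,-28,0,0,0,255],
  [58,0,-33,0,0,0,255],
  [71,0,-37,0,0,0,255],
  [84,0,-41,0,0,0,255],
  [90,0,-42,0,0,0,255],
])

```text
clock: 17.68
ee_pos: [0.4355, -0.0792, 0.1532]
tcp_rot: [0.031, 0.708, -0.031, 0.705]
contact_force: [-0.2, -0.1, 0.4]
finger_gap: 0.0003
```

```bash
python3 - <<'E'
from h import *
p,r,o=pose(); print(p,o['joint_positions'].round(2),o['contact_force'],o['finger_gap'],hp(.1,.227)[0])
snap('scene','s10'); crop('s10',100,0,420,260,'s10c',2.3)
A=np.linspace(.12,.02,6)
plan([hp(a,.228) for a in A])
E
```

```text
[ 0.43548863 -0.07918935  0.15319022] [-0.45  0.29  1.72 -0.    1.14 -1.93] [-0.17393859 -0.10567358  0.41799525] 0.0003442540376022794 [ 0.43306966 -0.07925296  0.14262222]
scale 2.3
[5.5, -0.4, -2.5] [-0.001, -0.004, -0.0]
[10.1, -0.4, -3.1] [-0.001, -0.004, -0.0]
[14.6, -0.4, -3.7] [-0.001, -0.004, -0.0]
[19.1, -0.4, -4.1] [-0.001, -0.004, -0.0]
[23.7, -0.4, -4.5] [-0.001, -0.004, -0.0]
[28.2, -0.4, -4.8] [-0.001, -0.004, -0.0]
```

View pics/s10c.png

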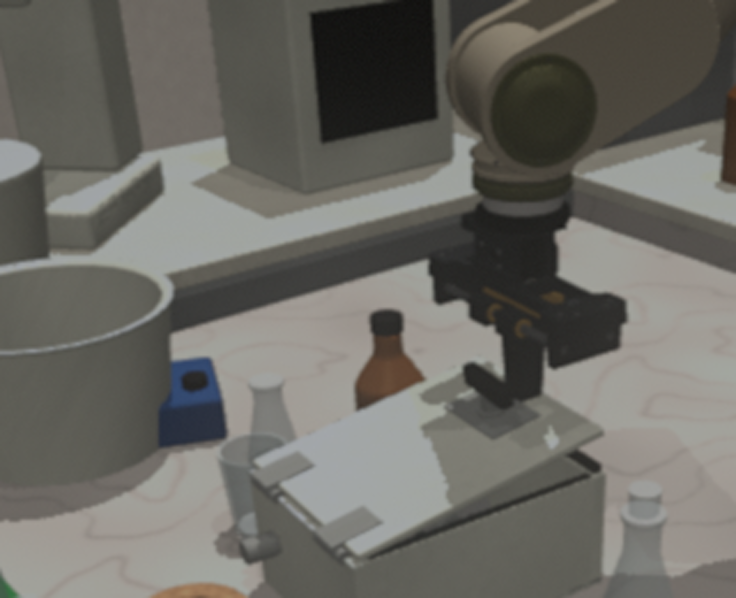

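move_arm([
  [4,0,-2,0,0,0,255],
  [7,0,-3,0,0,0,255],
  [10,0,-3,0,0,0,255],
  [12.5,0,-3.5,0,0,0,255],
  [15,0,-3.5,0,0,0,255],
  [17,0,-4,0,0,0,255],
  [19,0,-4,0,0,0,255],
  [21,0,-4,0,0,0,255],
])

```text
clock: 18.73
ee_pos: [0.4313, -0.0787, 0.1324]
tcp_rot: [0.031, 0.708, -0.031, 0.705]
contact_force: [0.2, 0.1, 1.1]
finger_gap: 0.0003
```

move_arm([
  [1,0,0,0,0,0,255],
  [2,0,0,0,0,0,255],
  [3,0,0,0,0,0,255],
  [3,0,0,0,0,0,255],
])

```text
clock: 19.23
ee_pos: [0.4313, -0.0787, 0.1295]
tcp_rot: [0.031, 0.707, -0.031, 0.705]
contact_force: [-0.5, 0.8, -0.3]
finger_gap: 0.0003
```

```bash
python3 - <<'E'
from h import *
p,r,o=pose(); print(p,o['contact_force'],hp(.036,.228)[0])
snap('scene','s11'); crop('s11',220,130,400,280,'s11c',4)
E
```

```text
[ 0.43132205 -0.07873587  0.12950107] [-0.54649792  0.78843615 -0.26526612] [ 0.43058222 -0.07903396  0.12820104]
scale 4
```

View pics/s11c.png

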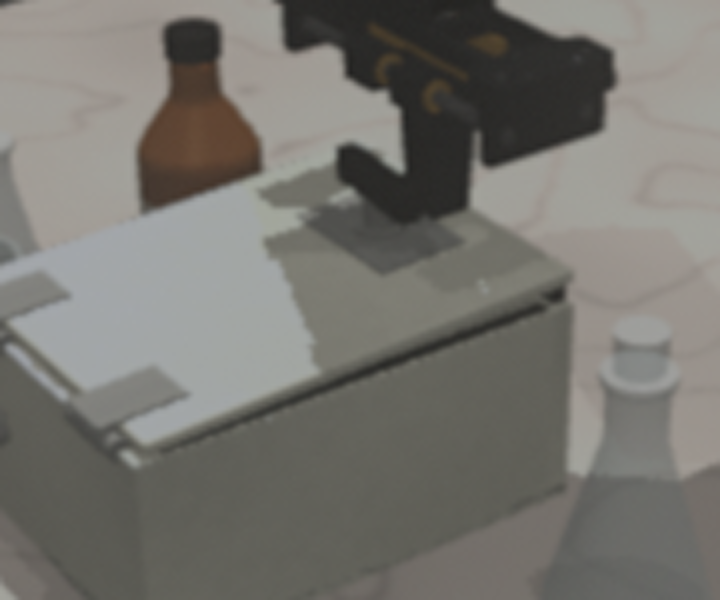

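move_arm([
  [1,0,0,0,0,0,255],
  [2,0,0,0,0,0,255],
  [2,0,0,0,0,0,255],
])

```text
clock: 19.65
ee_pos: [0.4313, -0.0787, 0.1275]
tcp_rot: [0.031, 0.707, -0.031, 0.705]
contact_force: [-0.5, 0.9, -0.1]
finger_gap: 0.0004
```

move_arm([
  [1,0,0,0,0,0,255],
  [2,0,0,0,0,0,255],
  [2,0,0,0,0,0,255],
])

```text
clock: 20.02
ee_pos: [0.4313, -0.0787, 0.1256]
tcp_rot: [0.031, 0.708, -0.031, 0.705]
contact_force: [-1.4, 0.1, 2.4]
finger_gap: 0.0002
```

move_arm([
  [1,0,0,0,0,0,255],
  [1.5,0,0,0,0,0,255],
  [1.5,0,0,0,0,0,255],
])

```text
clock: 20.4
ee_pos: [0.4312, -0.0787, 0.1241]
tcp_rot: [0.031, 0.708, -0.031, 0.705]
contact_force: [-2.6, -0.6, 3.9]
finger_gap: 0.0002
```

move_arm([
  [-30,0,0,0,0,0,255],
  [-90,0,0,0,0,0,200],
  [-140,0,0,0,0,0,130],
  [-170,0,0,0,0,0,100],
  [-170,0,0,0,0,0,100],
])

```text
clock: 21.02
ee_pos: [0.4325, -0.079, 0.2955]
tcp_rot: [0.031, 0.706, -0.032, 0.707]
contact_force: [-0.2, -0.3, -0.3]
finger_gap: 0.0388
```

```bash
python3 - <<'E'
from h import *
p,r,o=pose(); print(p,o['contact_force'])
snap('wrist','w12')
E
```

```text
[ 0.43251139 -0.07900676  0.2954646 ] [-0.22525739 -0.31145547 -0.32224376]
```

View pics/w12.png

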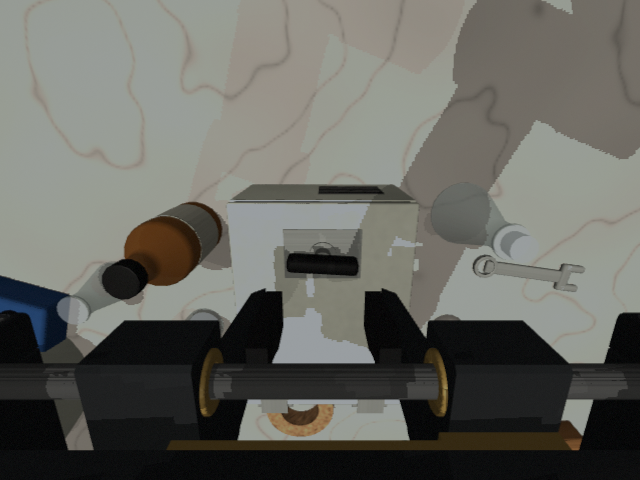

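```bash
python3 - <<'E'
from h import *
crop('w12',215,175,435,300,'w12c',3.6)
E
```

```text
scale 3.6
```

View pics/w12c.png

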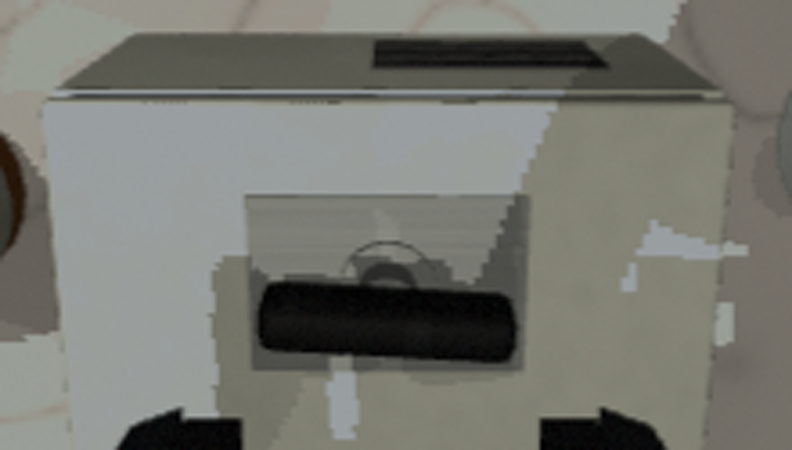

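```bash
python3 - <<'E'
from h import *
from fit import world,hatchpt
P=np.load('P.npy');c=load('w12')
L=atz(c,215+262/3.6,175+317/3.6,.15);Rr=atz(c,215+515/3.6,175+327/3.6,.15)
print(L,Rr,np.linalg.norm(L-Rr),(L+Rr)/2)
d=Rr-L; yawbar=np.arctan2(-d[0],d[1]); print('bar yaw',yawbar,'latch angle',P[2]-yawbar)
G=world(P,hatchpt(.185,0,.025,.034))[0]; print(G)
q=proj(c,world(P,[hatchpt(.235,.09,.025,.008),hatchpt(.235,-.09,.025,.008)])); print((q-[215,175])*3.6)
# jaws across the bar: latch angle ~phi -> bar dir = cy rotated by -phi; jaw dir = cx rotated
for phi in(.04,):
    yb=P[2]-phi; bx=np.array([-np.sin(yb),np.cos(yb),0]); jx=np.array([np.cos(yb),np.sin(yb),0])
    for s in(1,-1):
        Rm=frame([0,0,-1],s*jx); print(s); plan([(G+[0,0,.06-.0],Rm),(G+[0,0,-.006],Rm)])
E
```

```text
[ 0.46271156 -0.11380949  0.15      ] [ 0.470971   -0.05051821  0.15      ] 0.06382792948486313 [ 0.46684128 -0.08216385  0.15      ]
bar yaw -0.12976554693779974 latch angle 0.04195286347485068
[ 0.46492146 -0.08205716  0.15061389]
[[737.91578096  97.6182458 ]
 [ 39.6330924   97.76582326]]
1
[83.2, -0.3, 33.3] [1.61, -0.001, 0.002]
[149.2, -0.3, 33.4] [1.61, -0.001, 0.002]
-1
[83.2, -0.3, 33.3] [-1.532, -0.002, -0.001]
[149.2, -0.3, 33.4] [-1.532, -0.002, -0.001]
```

move_arm([
  [20,0,10,0.18,0,0,100],
  [40,0,20,0.36,0,0,100],
  [60,0,33,0.54,0,0,100],
  [60,0,33,0.72,0,0,100],
  [60,0,33,0.9,0,0,100],
  [60,0,33,1.08,0,0,100],
  [60,0,33,1.26,0,0,100],
  [60,0,33,1.44,0,0,100],
])

```text
clock: 22.08
ee_pos: [0.464, -0.0814, 0.2321]
tcp_rot: [0.49, 0.511, -0.492, 0.507]
contact_force: [-0.1, -0.1, 1.3]
finger_gap: 0.0534
```

move_arm([
  [0,0,0,0.17,0,0,100],
  [0,0,0,0.17,0,0,100],
  [0,0,0,0.17,0,0,100],
])

```text
clock: 22.45
ee_pos: [0.4643, -0.0816, 0.2332]
tcp_rot: [-0.529, -0.469, 0.531, -0.467]
contact_force: [-0.6, -0.1, -0.7]
finger_gap: 0.0534
```

```bash
python3 - <<'E'
from h import *
p,r,o=pose(); print(p,o['joint_positions'].round(2),o['contact_force'],o['finger_gap'],o['clock'])
yb=np.load('P.npy')[2]-.042; Rm=frame([0,0,-1],[np.cos(yb),np.sin(yb),0]); G=np.array([.4655,-.082,.136])
plan([(G+[0,0,.05],Rm),(G,Rm)])
snap('wrist','w13')
E
```

```text
[ 0.46426643 -0.08156523  0.23315014] [-0.43  0.25  1.51 -0.    1.39 -0.3 ] [-0.58862167 -0.0677107  -0.74341358] 0.053428004115118846 22.45
[47.1, 1.5, 0.3] [0.005, -0.0, 0.004]
[97.1, 1.7, 0.3] [0.005, -0.0, 0.004]
```

View pics/w13.png

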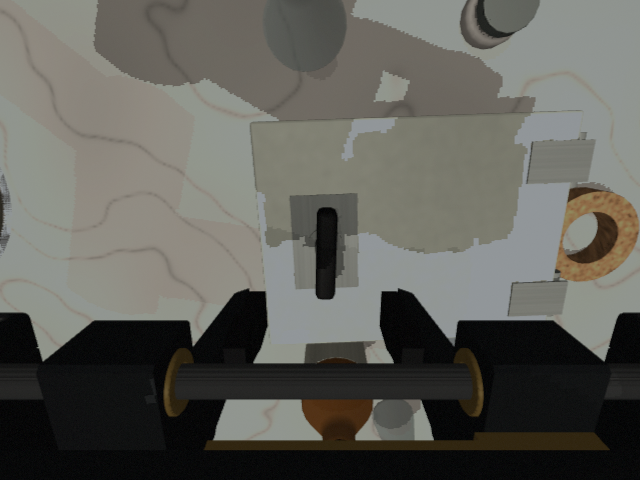

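The bar, at columns 315–338, lies midway between the fingers at 255 and 393 and in line with them. I'll lower onto it and grip.

move_arm([
  [35,1,0,0,0,0,100],
  [70,1.5,0.3,0,0,0,100],
  [90,1.7,0.3,0,0,0,100],
  [97,1.7,0.3,0,0,0,100],
  [97,1.7,0.3,0,0,0,255],
  [97,1.7,0.3,0,0,0,255],
  [97,1.7,0.3,0,0,0,255],
  [97,1.7,0.3,0,0,0,255],
], force=30)

```text
clock: 23.5
ee_pos: [0.4657, -0.0821, 0.1372]
tcp_rot: [-0.53, -0.468, 0.532, -0.466]
contact_force: [-10.5, 0.7, 2.7]
finger_gap: 0.0158
```

```bash
python3 - <<'E'
from h import *
p,r,o=pose(); print(p,o['joint_positions'].round(2),o['contact_force'],o['wrist_torque'],o['finger_gap'])
snap('scene','s14'); crop('s14',220,100,420,280,'s14c',3.3)
E
```

```text
[ 0.46572691 -0.08213605  0.13724346] [-0.43  0.36  1.66 -0.    1.12 -0.3 ] [-10.51451145   0.73170652   2.70464375] [0.08699262 1.72983069 0.01217702] 0.01579881293680808
scale 3.3
```

View pics/s14c.png

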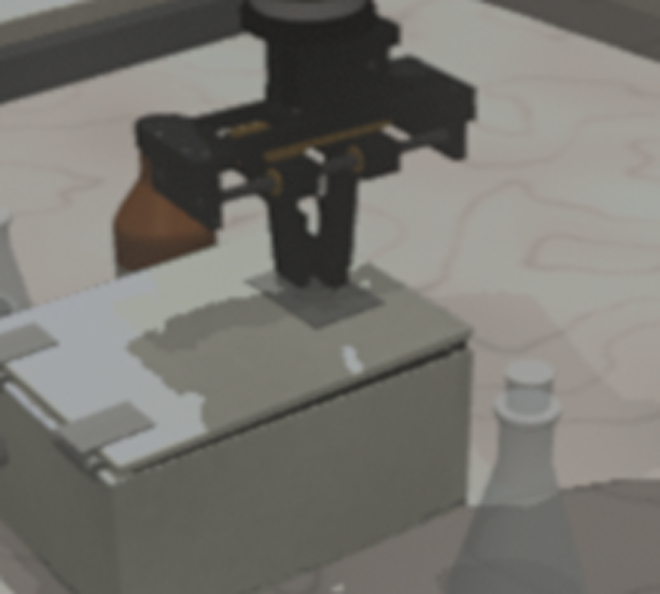

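move_arm([
  [0,-1.2,0,0,0,0,255],
  [0,-1.2,0,0.12,0,0,255],
  [0,-1.2,0,0.25,0,0,255],
  [0.3,-1.2,0,0.38,0,0,255],
  [0.8,-1.2,0,0.5,0,0,255],
  [1.3,-1.2,0,0.62,0,0,255],
], force=30)

```text
clock: 24.3
ee_pos: [0.4657, -0.0824, 0.1363]
tcp_rot: [-0.649, -0.281, 0.649, -0.282]
contact_force: [2.1, -0.3, 5.1]
finger_gap: 0.0141
```

```bash
python3 - <<'E'
from h import *
p,r,o=pose(); print(p,o['joint_positions'].round(2),o['contact_force'],o['wrist_torque'],o['finger_gap'])
y=r.as_matrix()[:,1]; print('latch by jaw', np.load('P.npy')[2]-np.arctan2(y[1],y[0]))
E
```

```text
[ 0.46573511 -0.08237051  0.13632348] [-0.43  0.36  1.67 -0.    1.12  0.33] [ 2.07113224 -0.286838    5.10444246] [-0.1248759  -0.13036487  0.10584722] 0.01414456940593354
latch by jaw 0.6638586709055434
```

Following well at a latch angle of 0.66 with low forces. I'll keep turning.

move_arm([
  [0.5,0,0,0.12,0,0,255],
  [1,0,0,0.24,0,0,255],
  [1.5,0,0,0.36,0,0,255],
  [2,0,0,0.48,0,0,255],
  [2.5,0,0,0.6,0,0,255],
  [3,0,0,0.7,0,0,255],
], force=30)

```text
clock: 25.05
ee_pos: [0.4654, -0.0829, 0.1329]
tcp_rot: [-0.706, -0.042, 0.706, -0.043]
contact_force: [1.1, -4.5, -1.2]
finger_gap: 0.014
```

```bash
python3 - <<'E'
from h import *
p,r,o=pose(); print(p,o['joint_positions'].round(2),o['contact_force'],o['wrist_torque'],o['finger_gap'])
y=r.as_matrix()[:,1]; print('latch by jaw', np.load('P.npy')[2]-np.arctan2(y[1],y[0]))
E
```

```text
[ 0.4654366  -0.08285232  0.13293788] [-0.43  0.36  1.67 -0.    1.11  1.03] [ 1.0958323  -4.540724   -1.16778842] [-0.81047883 -0.14258934  0.27500875] 0.013959609360604268
latch by jaw 1.3630010056014688
```

move_arm([
  [0.2,0,0,0.06,0,0,255],
  [0.2,0,0,0.1,0,0,255],
  [0.2,0,0,0.14,0,0,255],
  [0.2,0,0,0.14,0,0,255],
], force=30)

```text
clock: 25.55
ee_pos: [0.4653, -0.0829, 0.1326]
tcp_rot: [-0.707, 0.006, 0.708, 0.005]
contact_force: [2.2, -4.9, -2.2]
finger_gap: 0.0139
```

```bash
python3 - <<'E'
from h import *
p,r,o=pose(); print(p,o['contact_force'],o['wrist_torque'],o['finger_gap'])
y=r.as_matrix()[:,1]; print('latch by jaw', np.load('P.npy')[2]-np.arctan2(y[1],y[0]))
E
```

```text
[ 0.46526086 -0.08291358  0.13260554] [ 2.15219115 -4.94615811 -2.16854047] [-0.94711429 -0.19567855  0.40140025] 0.0139020955097706
latch by jaw 1.4991857335214445
```

move_arm([
  [0.2,0,0,0.14,0,0,150],
  [0.2,0,0,0.14,0,0,100],
  [0.2,0,0,0.14,0,0,100],
  [-40,0,0,0.14,0,0,100],
  [-100,0,0,0.14,0,0,100],
  [-150,0,0,0.14,0,0,100],
  [-200,0,0,0.14,0,0,100],
  [-200,0,0,0.14,0,0,100],
])

```text
clock: 26.55
ee_pos: [0.466, -0.0822, 0.3357]
tcp_rot: [0.706, -0.056, -0.704, -0.054]
contact_force: [0.2, -0.7, -0.4]
finger_gap: 0.0535
```

```bash
python3 - <<'E'
from h import *
p,r,o=pose(); print(p,o['joint_positions'].round(2),o['contact_force'],o['finger_gap'])
snap('wrist','w15'); snap('scene','s15'); snap('top','t15'); crop('s15',180,80,420,280,'s15c',3.2)
E
```

```text
[ 0.46600359 -0.08224906  0.33569468] [-0.43  0.19  1.3  -0.    1.65  1.3 ] [ 0.233444   -0.7063413  -0.44937251] 0.05352741861382075
scale 3.2
```

View pics/w15.png

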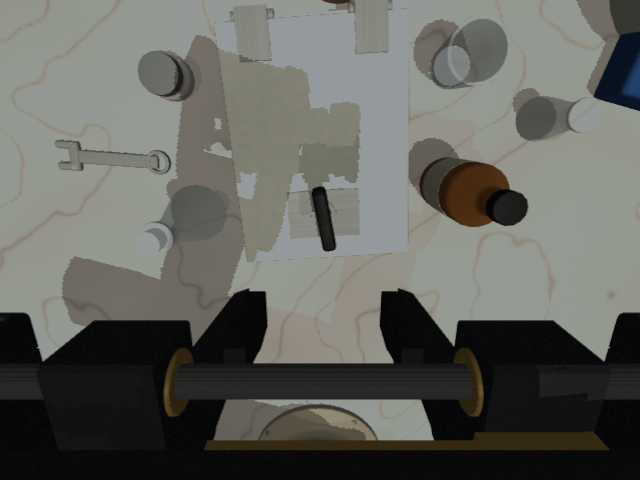

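View pics/s15c.png

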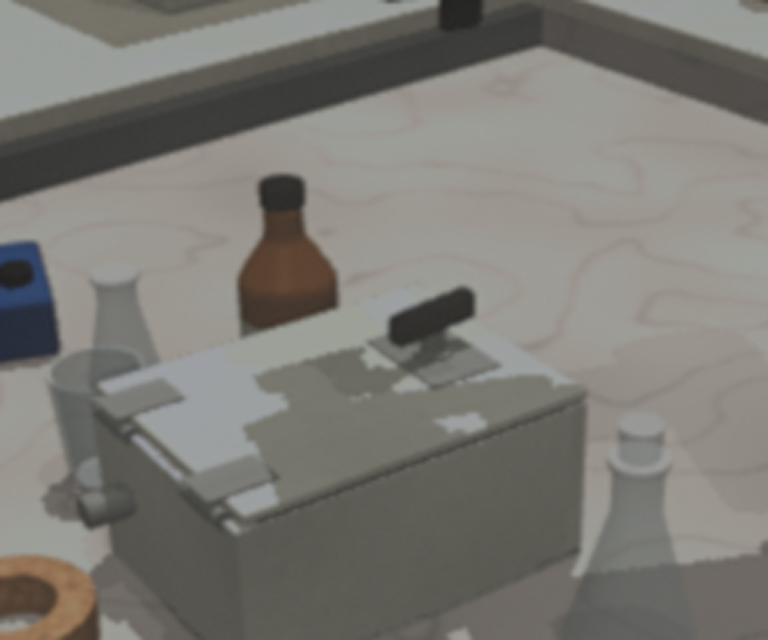

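```bash
python3 - <<'E'
from h import *
from fit import world,hatchpt
P=np.load('P.npy');c=load('w15')
crop('w15',270,170,380,260,'w15c',6)
s=load('s15')
for a in(0,.025): print(a,((proj(s,world(P,[hatchpt(.235,.09,a,.008)]))-[180,80])*3.2).round(1),((proj(s,world(P,[hatchpt(.235,.09,a,0),[-.12,.09,.11]]))-[180,80])*3.2).round(1).tolist())
f=lambda l:((proj(c,world(P,[hatchpt(.185-u*np.sin(l),-u*np.cos(l),0,.044) for u in(-.032,.032)]))-[270,170])*6).round(0).tolist()
for l in(1.3,1.4,1.45,1.5): print(l,f(l))
E
```

```text
scale 6
0 [[588.1 389. ]] [[587.6, 400.7], [587.5, 403.7]]
0.025 [[588.1 380.5]] [[587.9, 392.2], [587.5, 403.7]]
1.3 [[279.0, 492.0], [359.0, 116.0]]
1.4 [[298.0, 495.0], [339.0, 113.0]]
1.45 [[308.0, 496.0], [329.0, 112.0]]
1.5 [[317.0, 496.0], [319.0, 112.0]]
```

View pics/w15c.png

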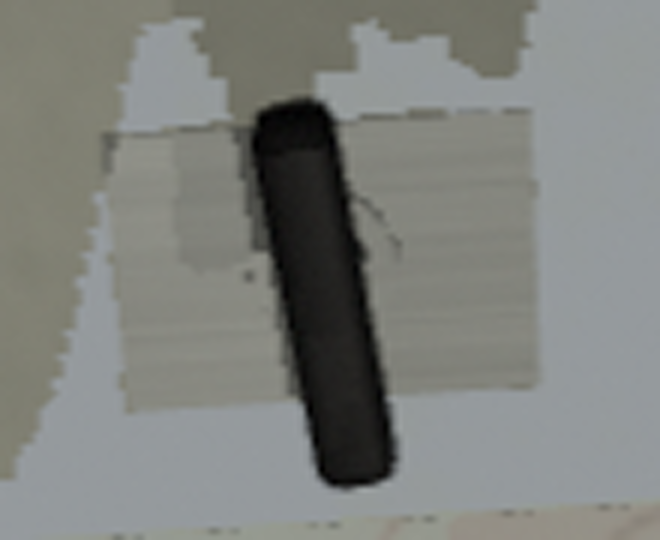

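```bash
python3 - <<'E'
from h import *
from fit import world,hatchpt
P=np.load('P.npy');c=load('w15')
f=lambda l:((proj(c,world(P,[hatchpt(.185+u*np.sin(l),-u*np.cos(l),0,.044) for u in(-.032,.032)]))-[270,170])*6)
for l in(1.3,1.35,1.4,1.45,1.5): q=f(l); d=q[1]-q[0]; print(l,q.round(0).tolist(),d[0]/d[1])
im=c['frame'][170:260,270:380]; m=(im.max(2)<55).astype(np.uint8); n,lab,st,ce=cv2.connectedComponentsWithStats(m); i=1+st[1:,4].argmax(); ys,xs=np.nonzero(lab==i); print(st[i]); k=np.cov(np.c_[xs,ys].T); w,v=np.linalg.eigh(k); print(v[0,1]/v[1,1])
E
```

```text
1.3 [[251.0, 123.0], [381.0, 486.0]] 0.3610282765387342
1.35 [[260.0, 120.0], [372.0, 488.0]] 0.3042577232453288
1.4 [[270.0, 118.0], [363.0, 491.0]] 0.24914939601516622
1.45 [[280.0, 115.0], [354.0, 493.0]] 0.19536653044761676
1.5 [[290.0, 114.0], [344.0, 494.0]] 0.14260140150214268
[ 42  17  24  64 873]
0.1944690770973376
```

The bar measures 1.45 rad, which is at the stop, and the hatch corner matches angle 0. I'll check the bystanders in the top view before handing in.

```bash
python3 - <<'E'
from h import *
a=load('top0')['frame'][130:330,220:520];b=load('t15')['frame'][130:330,220:520]
cv2.imwrite('pics/cmp.png',cv2.resize(np.vstack([a,b]),None,fx=1.5,fy=1.5))
E
```

```text
(no output)
```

View pics/cmp.png

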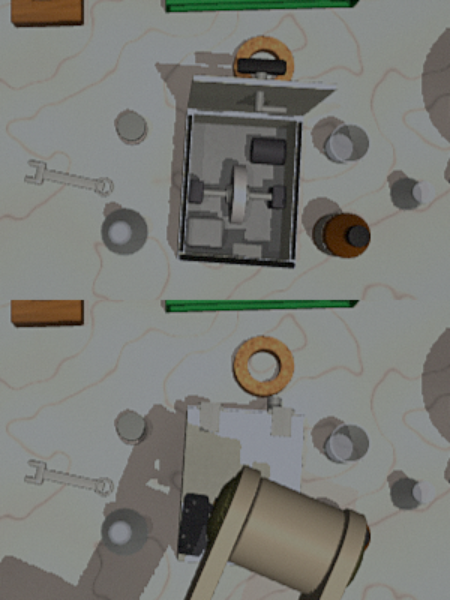

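The jar, flask, spanner, cork ring, beaker and small flask are at the same pixels as before. The bottle is hidden here, but the scene view shows it standing in place. Handing in.

```bash
python3 -c "
from h import *
print(bot.job_done())"
```

```text
the job is handed in; nothing more can be done
None
```

The wheel is turned to its mark, the hatch is shut and the latch is tight. I handed the job in at about 27 s on the robot's clock.

- **Wheel:** I turned it with three strokes and one small correction, then let it go. The wrist camera put the slot at 0.00 rad from the top, and the scene camera at about -0.03. I could not see the wheel again once the hatch was down.
- **Hatch:** I pushed it down slowly from behind with the shut fingers, with no more than about 5 N on the tool while lowering it. After latching, the hatch corner in the scene camera matched 0 rad.
- **Latch:** I gripped the T-handle and turned it clockwise; the wrist torque reached 0.40 N m at the end. The jaws read 1.50 rad, slightly past the 1.45 stop, so they probably slipped on the bar. The bar itself measured 1.45 rad in the wrist image.
- **Bystanders:** Six of them were at the same pixels in the top view before and after. The arm hid the bottle there, but the scene view showed it still upright and in place by eye; I did not measure it. The arm was clear of everything at hand-in.

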